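# Fit the lapping disc on the tool-sharpening machine

### The job

Take the steel lapping disc by its square grip cap and fit it on the sharpening machine: lower it over the centre spindle, turn it by feel under light pressure until its four holes find the four studs, and slide it fully home, flat on the machine's flange. Press and turn gently: never let the disc bear on the machine with 25 N or more, in any direction. Let go of it and leave the other things where they stand.

Things in the scene. Friction and masses are not known exactly. Their poses are not given: they have to be found in the camera images.
- disc: The lapping disc, lying flat, cap up: round steel plate, 120 mm diameter, 10 mm thick, 0.2 to 0.4 kg, dark abrasive ring on top. Four through holes, 11 mm diameter, on a circle of 37 mm radius, at 45, 135, 225, 315 degrees from its x. A 13.4 mm bore opens in the middle of the underside. Origin: centre of the underside; z up; x and y square to the sides of its grip cap.
- disc_cap (a point): Centre of the top of the disc's grip cap: a grey block 36 x 36 mm, 42 mm high, standing in the middle of the disc, so from 10 to 52 mm above the disc's underside. It is hollow: the bore runs up into it to 34 mm above the underside. Axes as the disc.
- sharpener: The sharpening machine, fixed to the desk: white box 170 x 150 mm, 62 mm high, knob and switch on its front (-x). Origin: centre of its underside. On top is a round aluminium flange, 96 mm diameter, top face 78 mm above the desk, with a centre spindle and four upright studs: 8 mm diameter, 12 mm high, tips chamfered by 1.2 mm, evenly spaced on a circle of 37 mm radius.
- head_top (a point): Centre of the flange's top face, at the spindle's foot; the middle of the disc's underside comes here when home. Its axes follow the box, not the studs: the studs stand at a different angle every time, in no reading; see or feel it. The drive is braked: the flange yields only through a rubber coupling, 1 degree for 0.14 N m.
- spindle_tip (a point): Tip of the centre spindle: 12 mm diameter, 26 mm high above the flange, the last 6.5 mm tapering to 5 mm. Flange, spindle and studs are sprung together: pushed down (by a hand, or by the disc) they give from about 4 N on, 1 mm for every further 1.5 N, to a stop at 8 mm, and this point and the flange's centre sink with them.
- polish_1: Bystander: square dark red bottle of nail polish, 26x26x76 (mm); origin at its underside's centre. Leave it where it stands.
- polish_2: Bystander: square pink bottle of nail polish, 26x26x76 (mm); origin at its underside's centre. Leave it where it stands.
- tweezers: Bystander: steel tweezers lying flat, 11x101x10, long axis y (mm); origin at its underside's centre. Leave it where it stands.
- screwdriver: Bystander: small screwdriver with an orange handle, lying, 18x150x20, long axis y (mm); origin at its underside's centre. Leave it where it stands.
- spare_knob: Bystander: small aluminium knob, 23 across, 19 high (mm); origin at its underside's centre. Leave it where it stands.
- strap_roll: Bystander: rolled black strap, 43 across, 38 high (mm); origin at its underside's centre. Leave it where it stands.
- bottle_4: Bystander: brown bottle with a white cap, 48 across, 84 high (mm); origin at its underside's centre. Leave it where it stands.
- cream_pot: Bystander: low round cream pot, 91 across, 44 high (mm); origin at its underside's centre. Leave it where it stands.

How it is judged (in metres and radians):
At the end, for the whole second after the job is handed in: The disc lies flat and at rest on the flange with the studs through its holes: its underside within 3 mm of the flange's top, centred within 4 mm, tilted less than 0.05 rad, released (z of disc in the frame of head_top between -0.003 and 0.003 m and horizontal distance between disc and head_top below 0.004 m and angle between disc's own z axis and vertical below 0.05 rad and linear speed of disc below 0.01 m/s); the robot touches nothing.
It fails at once if the disc bears on the machine with 25 N or more (contact force between disc and sharpener above 25 N).
It fails at once if the disc is tipped by more than 0.5 rad (angle between disc's own z axis and vertical above 0.5 rad).
It fails at once if one of the bystanders is moved by more than 3 cm (distance of any of polish_1, polish_2, tweezers, screwdriver, spare_knob, strap_roll, bottle_4, cream_pot from where it was at the start of the episode above 0.03 m).
It also fails if it takes over 67 s, if anything falls off the work surface, if the arm or the gripper's body presses on something with over 40 N, if the wrist force passes 120 N, or if a joint passes its speed limit or range.

### The arm

A 6-joint arm with a two-finger parallel gripper is mounted at the origin on a cart in front of the work surface, level with it; the furniture and walls round the work are solid. World frame = base frame: x ahead of the robot, y to its left, z up, the work surface at z = 0. Lengths are in mm, angles in rad, forces in N, time in s.
With the tool pointing down it reaches from about 325 to 875 mm from the base axis. Payload 4.4 kg.
Tool frame: the origin (TCP) lies at the very end of the fingers, on their centre line; the grasp point (between the pads) lies arm.tcp_to_grasp behind it (arm.tcp_to_grasp is the distance from the TCP to the grasp point, in mm); z points along the fingers, y is the line along which they close (so a half turn about z gives the same grasp; the last joint's range is limited). The gripper opens to 85 mm and grips with 20 to 120 N. Pads are 22 mm wide; open, the fingers measure 114 mm over their backs; the gripper's body (76 mm by 85 mm) begins 54 mm behind the grasp point. The pads swing forward as they close: fully open they stand 13 mm farther back than shut.
Start: joints at [-1.315, 0.207, 1.542, -0, 1.393, -0.15], TCP at [227.5, -528.082, 231.282] pointing down, gripper open.
Joint ranges: [-2.73, 2.73], [-0.86, 2.22], [0.23, 2.46], [-1.11, 4.25], [0.08, 2.63], [-2.82, 2.82]. Speed limits (rad/s): [2.79, 2.79, 3.14, 3.14, 3.14, 3.14].

### API

Orientations are given as a rotation vector (axis times angle).
In Python, from cell import arm, eyes gives the robot as it stands.
- The arm moves only by the shell command python3 -m jog 'ROWS' [FORCE]. ROWS is JSON, a list of rows, each a list of 3 entries, a list of its own where there are three numbers: the shift along the world's x, y, z in mm, then the turn, a rotation vector about the world's x, y, z in degrees, then the finger opening in mm, from 0 to 85.4. In form: [[[x, y, z], [ax, ay, az], hand], ...]. A call has 1 to 12 rows; each row shifts and turns the commanded pose from where the row before left it; what a row does not reach is not made up. A row lasts 1/8 s, in which the tool goes at most 62.5 mm and 10.7 degrees, less where a joint would pass 70% of its speed; a pose out of reach is approached as far as the arm can. A call with a gripper value outside its range is refused whole. The fingers move at their own pace and stop on an object; FORCE is the grip in N (left out, the last holds). Time passes only in rows, so rows that do not move let the fingers close. It gives the time, the measured TCP pose, the force, the opening and the grip force at its end, in the units of the state.
- arm.get_obs(): the state, without advancing time (a new reading comes with each control period).
- eyes.read_camera(name): name is "side" or "top" or "wrist"; returns a dict with "frame" (384x512x3 uint8, blue, green, red), "fx", "fy", "cx", "cy" (pixels), "rvec" (rotation vector, rad) and "tvec" (3), from world to camera coordinates, as OpenCV has them; the wrist camera has in their place "tool_from_camera" (4x4, takes a point from camera to tool coordinates, whose origin is the TCP and whose axes are the flange's). Camera axes: x right, y down, z forward; pixel columns grow to the right and rows downward; lengths in mm; the calibration is good to about 2 mm. A picture is of the moment at which its call begins: read the wrist's pose just before it. There is no depth.
- arm.sign_off(): hands the job in; it is judged then, once.
The state is a dict: "t": time; "joint_positions": joint angles; "qvel": joint speeds; "tau": joint torques, N m; "ee_pos": TCP position; "tool_rot": TCP orientation; "wrist_force": force on the tool from outside, world axes, zero at the start; "wrist_torque": the same for the moment, N m; "width": opening from 0.0 (shut) to 1.0 (fully open); "grasp_force": force on a finger pad.
Only numpy, scipy, OpenCV 4.12 (cv2) and the standard library are available. Lean on these libraries where they do the work, as an engineer would, in place of code of your own. Each camera call takes 0.05 s, during which the arm holds its last target. There are 200 camera calls.

## Working session

There is one attempt and no reset: what is moved stays moved. The work goes in short steps, Python scripts to look and compute and a shell command to move; the robot and the scene stay as the last step left them, time stands still between calls to the robot, and variables do not carry over. Pictures are saved under pics/ and viewed, at most 10 in all, crops included, and the job is handed in when it is done.

```bash
mkdir -p pics; ls
python3 - <<'E'
from cell import arm, eyes
import cv2
for n in ("top","side"):
    c=eyes.read_camera(n); cv2.imwrite(f"pics/{n}0.png",c["frame"]); print(n,c["fx"],c["fy"],c["cx"],c["cy"],c["rvec"],c["tvec"])
print(arm.get_obs(),arm.tcp_to_grasp)
E
```

```text
pics
top 440.5986113195271 440.5986113195271 250.80967746310162 191.16868427463987 [ 2.16647872 -2.10271303  0.19647844] [ 123.54776198  642.1290711  1051.28478963]
side 385.2387039110163 385.2387039110163 249.17074329063976 183.9674890632075 [ 2.18161561 -0.36708923  0.20140611] [-546.98861588  258.85157906  883.24873335]
{'t': 0.1, 'joint_positions': array([-1.31451824e+00,  2.07360100e-01,  1.54285238e+00,  3.57398668e-05,
        1.39353389e+00, -1.50516905e-01]), 'qvel': array([ 0.00025976, -0.00083104, -0.00326357, -0.00026134, -0.00045124,
       -0.00073485]), 'tau': array([-4.37698809e-04, -3.84093297e+01, -2.92550236e+01, -3.21979242e-04,
        4.82888863e-03,  4.91650965e-06]), 'ee_pos': array([ 227.3178153 , -527.38476177,  230.20794556]), 'tool_rot': array([-3.07472550e+00, -6.34150717e-01,  1.23557816e-04]), 'wrist_force': array([0.47438765, 0.86146175, 0.12113996]), 'wrist_torque': array([ 0.02003661,  0.03859549, -0.01900831]), 'grasp_force': 0.0, 'width': 0.9977375372922018} 18.700000000000003
```

View pics/top0.png

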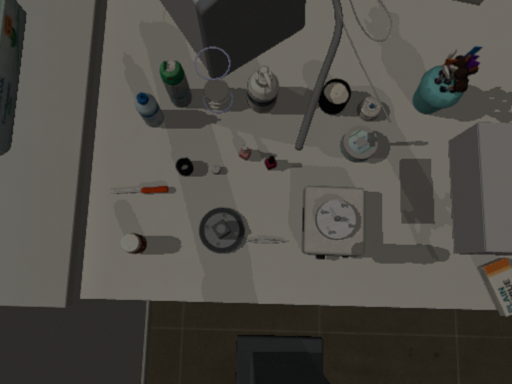

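View pics/side0.png

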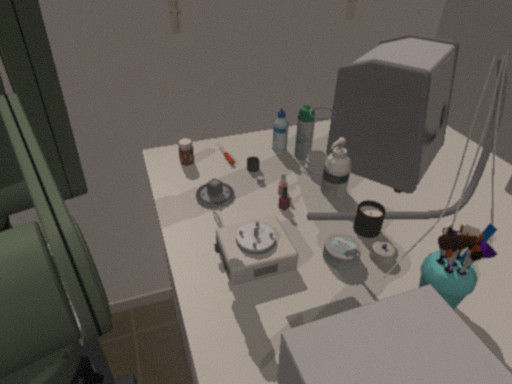

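The top view shows the disc near (222,230), the sharpener near (334,220), tweezers at (266,240), the red polish at (270,162) and the spare knob at (215,169). The side view agrees with that layout. Next I enlarge this area.

```bash
cat > h.py <<'E'
import numpy as np, cv2
from cell import arm, eyes
def onplane(c,uv,z,T=None):
    """pixel -> world at height z; T = world_from_tool for wrist cam"""
    if "rvec" in c:
        R=cv2.Rodrigues(np.array(c["rvec"]))[0]; o=-R.T@np.array(c["tvec"]); A=R.T
    else:
        M=T@np.array(c["tool_from_camera"]); A=M[:3,:3]; o=M[:3,3]
    d=A@np.array([(uv[0]-c["cx"])/c["fx"],(uv[1]-c["cy"])/c["fy"],1])
    return o+d*(z-o[2])/d[2]
def toolT():
    s=arm.get_obs(); T=np.eye(4); T[:3,:3]=cv2.Rodrigues(np.array(s["tool_rot"]))[0]; T[:3,3]=s["ee_pos"]; return T
E
python3 - <<'E'
from h import *
c=eyes.read_camera("top")
f=c["frame"]
a=cv2.resize(f[180:265,190:370],None,fx=4.4,fy=4.4,interpolation=cv2.INTER_CUBIC)
a=cv2.convertScaleAbs(a,alpha=1.6)
cv2.imwrite("pics/top1.png",a); print(a.shape)
for n,uv,z in [("disc",(222,230),10),("cap",(222.5,229),52),("flange",(335.5,219.5),78),("tip",(338,218),104),("tweez",(266,240),5)]: print(n,onplane(c,uv,z).round(1))
E
```

```text
(374, 792, 3)
disc [542.4 213.5  10. ]
cap [541.4 210.1  52. ]
flange [570.5 -65.5  78. ]
tip [571.2 -66.2 104. ]
tweez [520.4  99.5   5. ]
```

View pics/top1.png

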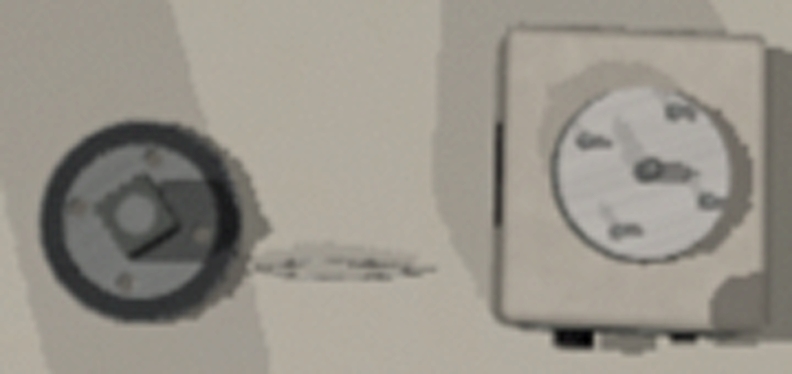

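```bash
python3 -m jog '[[[34,46,4],[0,0,0],85],[[34,46,4],[0,0,0],85],[[34,46,4],[0,0,0],85],[[34,46,4],[0,0,0],85],[[34,46,4],[0,0,0],85],[[34,46,4],[0,0,0],85],[[34,46,4],[0,0,0],85],[[34,46,4],[0,0,0],85],[[34,46,4],[0,0,0],85],[[34,46,4],[0,0,0],85],[[0,0,0],[0,0,0],85],[[0,0,0],[0,0,0],85]]'
python3 - <<'E'
from h import *
T=toolT(); c=eyes.read_camera("wrist"); cv2.imwrite("pics/w0.png",c["frame"]); print(T.round(3),c["fx"],c["cx"],c["cy"],np.array(c["tool_from_camera"]).round(3))
np.save("w0T.npy",T)
print(arm.get_obs()["joint_positions"])
E
```

```text
t: 1.65
ee_pos: [567.0, -68.1, 270.6]
tool_rot: [-3.077, -0.636, 0.002]
wrist_force: [0.2, -0.7, -0.5]
width: 0.991
grasp_force: 0.0
[[ 9.18000e-01  3.96000e-01 -2.00000e-03  5.66992e+02]
 [ 3.96000e-01 -9.18000e-01 -0.00000e+00 -6.81000e+01]
 [-2.00000e-03 -0.00000e+00 -1.00000e+00  2.70647e+02]
 [ 0.00000e+00  0.00000e+00  0.00000e+00  1.00000e+00]] 276.8123466504942 259.3392462302223 193.68110071433884 [[ 0.00000e+00 -9.66000e-01 -2.60000e-01  6.54870e+01]
 [ 1.00000e+00 -0.00000e+00  1.00000e-03  2.70000e-02]
 [-1.00000e-03 -2.60000e-01  9.65000e-01 -1.42461e+02]
 [ 0.00000e+00  0.00000e+00  0.00000e+00  1.00000e+00]]
[-2.71917793e-01  1.70849500e-01  1.50173389e+00 -5.49113532e-04
  1.47034519e+00  8.92833497e-01]
```

View pics/w0.png

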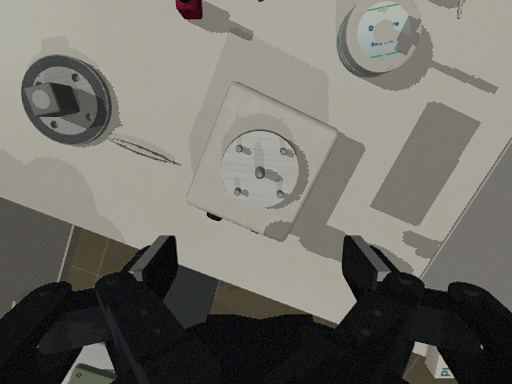

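The wrist view shows the flange at (260,169) with studs near (239,149), (283,152), (237,191) and (280,195). The disc is at (66,99), with its cap top near (45,98). I enlarge both.

Run:
```python
import cv2,numpy as np
f=cv2.imread("pics/w0.png")
a=cv2.resize(f[120:220,210:310],None,fx=4,fy=4,interpolation=cv2.INTER_CUBIC)
b=cv2.resize(f[50:150,16:116],None,fx=4,fy=4,interpolation=cv2.INTER_CUBIC)
cv2.imwrite("pics/w0c.png",np.hstack([a,b]))
```

```text
(no output)
```

View pics/w0c.png

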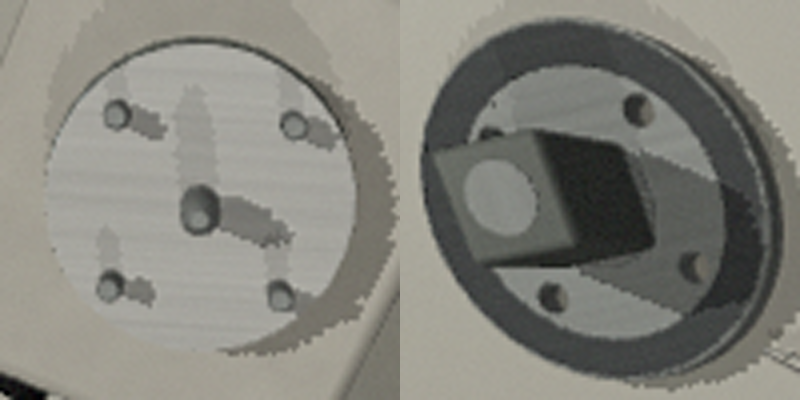

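Run:
```python
from h import *
T=np.load("w0T.npy"); c=eyes.read_camera("wrist")
A=lambda u,v:(210+u/4-.4,120+v/4-.4)
B=lambda u,v:(16+(u-400)/4-.4,50+v/4-.4)
S=np.array([onplane(c,A(*p),89.5,T)[:2] for p in [(118,113),(294,122),(281,296),(109,285)]])
print("flange",onplane(c,A(200,196),78,T),"tip",onplane(c,A(200,218),104,T))
m=S.mean(0);print("studs",S.round(1),m,np.linalg.norm(S-m,axis=1));a=np.degrees(np.arctan2(*(S-m).T[::-1]));print(a,a%90)
C=np.array([onplane(c,B(*p),52,T)[:2] for p in [(435,153),(537,130),(580,248),(480,265)]])
m=C.mean(0);print("cap",C.round(1),m);e=np.roll(C,-1,0)-C;print(np.degrees(np.arctan2(e[:,1],e[:,0]))%90,np.linalg.norm(e,axis=1))
H=np.array([onplane(c,B(*p),10,T)[:2] for p in [(639,110),(694,266),(554,296)]])
m=(H[0]+H[2])/2;print("holes",m,H.round(1));a=np.degrees(np.arctan2(*(H-m).T[::-1]));print(a%90)
```

```text
flange [573.29732447 -66.02764668  78.        ] tip [571.69766725 -66.67747837 104.        ]
studs [[588.1 -33.8]
 [605.9 -81.6]
 [556.8 -99.9]
 [539.3 -50.8]] [572.51662687 -66.50621844] [36.25581581 36.67074455 36.8881328  36.73815146]
[  64.61730854  -24.38205659 -115.2693083   154.63002568] [64.61730854 65.61794341 64.7306917  64.63002568]
cap [[546.7 236.1]
 [565.6 208.8]
 [536.6 189.1]
 [519.1 216.8]] [542.03063863 212.70057565]
[34.79578628 34.2215758  32.35109896 34.97644903] [33.15421758 35.07531569 32.7262975  33.6777848 ]
holes [542.38551536 214.26803146] [[578.4 207.7]
 [535.9 178. ]
 [506.3 220.8]]
[79.72505286 79.87477104 79.72505286]
```

```bash
python3 -m jog '[[[-4,47,-15],[0,0,2],85],[[-4,47,-15],[0,0,2],85],[[-4,47,-15],[0,0,2],85],[[-4,47,-15],[0,0,2],85],[[-4,47,-15],[0,0,2],85],[[-5.5,46.5,-15],[0,0,1.4],85],[[0,0,0],[0,0,0],85],[[0,0,0],[0,0,0],85]]'
python3 - <<'E'
from h import *
T=toolT(); c=eyes.read_camera("wrist"); np.save("w1T.npy",T)
f=c["frame"]; cv2.imwrite("pics/w1.png",cv2.resize(f[60:260,120:400],None,fx=2.8,fy=2.8,interpolation=cv2.INTER_CUBIC)); print(T.round(3))
E
```

```text
t: 2.75
ee_pos: [542.3, 212.0, 181.4]
tool_rot: [2.999, 0.935, -0.0]
wrist_force: [1.1, -1.0, -0.1]
width: 0.995
grasp_force: 0.0
[[ 8.23000e-01  5.68000e-01  0.00000e+00  5.42259e+02]
 [ 5.68000e-01 -8.23000e-01 -1.00000e-03  2.11960e+02]
 [-0.00000e+00  1.00000e-03 -1.00000e+00  1.81413e+02]
 [ 0.00000e+00  0.00000e+00  0.00000e+00  1.00000e+00]]
```

View pics/w1.png

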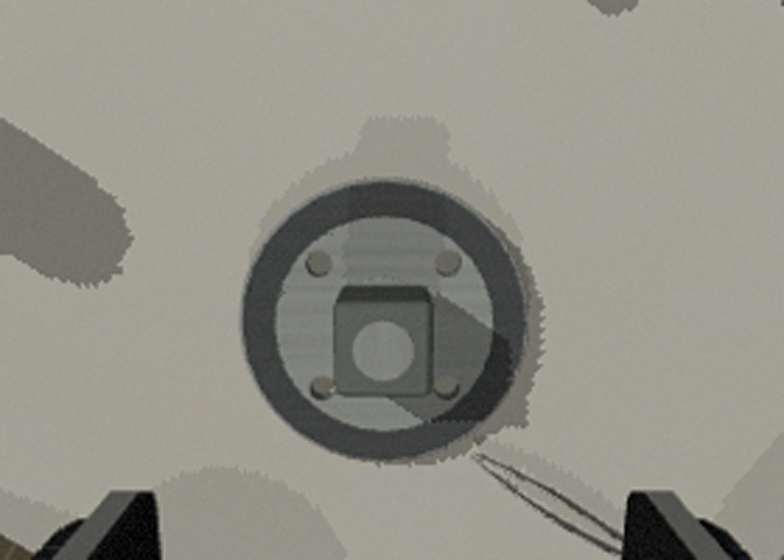

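The cap is square to the view: cap top centre (383,350) in the crop, holes at (318,264), (448,263), (446,387) and (321,387).

Run:
```python
from h import *
T=np.load("w1T.npy"); c=eyes.read_camera("wrist")
q=lambda u,v:(120+u/2.8-.4,60+v/2.8-.4)
print("cap",onplane(c,q(383,350),52,T))
H=np.array([onplane(c,q(*p),10,T)[:2] for p in [(318,263),(448,263),(446,386),(320,387)]])
m=H.mean(0);a=np.degrees(np.arctan2(*(H-m).T[::-1]));print(m,a%90,np.linalg.norm(H-m,axis=1))
print(np.degrees(np.arctan2(T[1,1],T[0,1]))%90)
```

```text
cap [542.0275101  215.02847126  52.        ]
[542.03029836 215.47057656] [79.89812226 79.2010708  80.45145153 79.11752496] [36.82976173 36.92841059 36.89018812 37.28539647]
34.625410851840485
```

```bash
python3 -m jog '[[[0,3,-35],[0,0,0],85],[[0,0,-35],[0,0,0],85],[[0,0,-35],[0,0,0],85],[[0,0,-35],[0,0,0],85],[[0,0,-21],[0,0,0],85],[[0,0,0],[0,0,0],60],[[0,0,0],[0,0,0],40],[[0,0,0],[0,0,0],20],[[0,0,0],[0,0,0],20],[[0,0,0],[0,0,0],20],[[0,0,0],[0,0,0],20],[[0,0,0],[0,0,0],20]]' 60
```

```text
t: 4.35
ee_pos: [543.9, 216.6, 22.3]
tool_rot: [2.998, 0.937, 0.006]
wrist_force: [0.4, -1.7, 6.0]
width: 0.413
grasp_force: 62.5
```

```bash
python3 -m jog '[[[0,0,10],[0,0,0],20],[[0,0,30],[0,0,0],20],[[0,0,40],[0,0,0],20],[[0,0,40],[0,0,0],20],[[0,0,20],[0,0,0],20],[[0,0,0],[0,0,0],20],[[0,0,0],[0,0,0],20]]'
python3 - <<'E'
from h import *
print({k:np.round(v,2) for k,v in arm.get_obs().items()})
E
```

```text
t: 5.22
ee_pos: [540.5, 216.2, 158.5]
tool_rot: [-2.998, -0.937, 0.005]
wrist_force: [0.2, -1.2, -3.2]
width: 0.41
grasp_force: 61.4
{'t': np.float64(5.22), 'joint_positions': array([0.23, 0.29, 1.59, 0.  , 1.26, 1.2 ]), 'qvel': array([-0.  ,  0.02,  0.01,  0.  ,  0.  ,  0.  ]), 'tau': array([-0.000e+00, -4.316e+01, -2.977e+01, -0.000e+00, -4.000e-02,
       -0.000e+00]), 'ee_pos': array([540.48, 216.16, 158.54]), 'tool_rot': array([-3.  , -0.94,  0.01]), 'wrist_force': array([ 0.18, -1.18, -3.22]), 'wrist_torque': array([ 0.07, -0.08,  0.01]), 'grasp_force': np.float64(61.43), 'width': np.float64(0.41)}
```

```bash
python3 -m jog '[[[4,-30,0],[0,0,-2],20],[[4,-40,0],[0,0,-2],20],[[4,-50,0],[0,0,-3],20],[[5,-50,0],[0,0,-3],20],[[5,-50,0],[0,0,-3],20],[[5,-40,0],[0,0,-2],20],[[5,-22.5,0],[0,0,0],20],[[0,0,0],[0,0,0],20],[[0,0,0],[0,0,0],20],[[0,0,0],[0,0,0],20]]'
python3 - <<'E'
from h import *
T=toolT(); c=eyes.read_camera("wrist"); np.save("w2T.npy",T)
f=c["frame"]; cv2.imwrite("pics/w2.png",cv2.resize(f[60:340,100:420],None,fx=2.1,fy=2.1,interpolation=cv2.INTER_CUBIC)); print(T.round(3)); print(arm.get_obs()["wrist_force"])
E
```

```text
t: 6.48
ee_pos: [573.7, -64.6, 159.9]
tool_rot: [-3.094, -0.541, 0.001]
wrist_force: [-0.5, 0.3, -2.8]
width: 0.413
grasp_force: 61.3
[[ 9.41000e-01  3.39000e-01 -1.00000e-03  5.73692e+02]
 [ 3.39000e-01 -9.41000e-01  1.00000e-03 -6.45550e+01]
 [-1.00000e-03 -1.00000e-03 -1.00000e+00  1.59934e+02]
 [ 0.00000e+00  0.00000e+00  0.00000e+00  1.00000e+00]]
[-0.6785665  -0.17697227 -3.42815727]
```

View pics/w2.png

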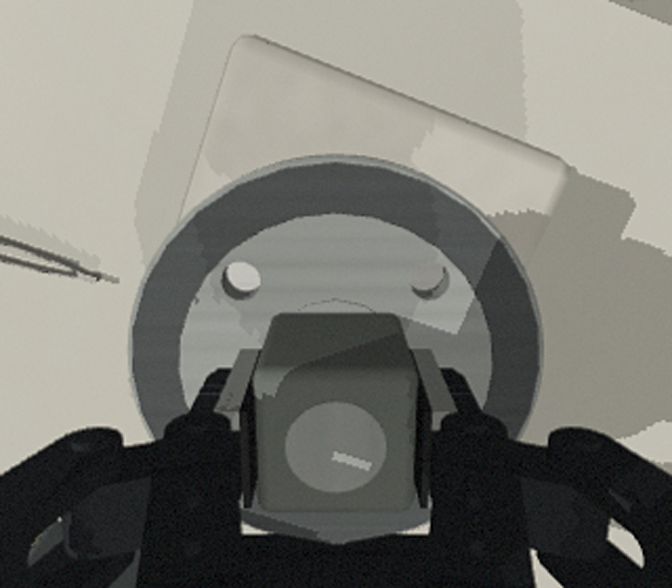

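The disc is held level. In the crop the cap circle is at (335,447) and the two visible holes at (241,279) and (430,279).

Run:
```python
from h import *
T=np.load("w2T.npy"); c=eyes.read_camera("wrist"); z=T[2,3]
q=lambda u,v:(100+u/2.1-.4,60+v/2.1-.4)
print("cap",onplane(c,q(335,447),z+29.7,T))
H=np.array([onplane(c,q(*p),z-12.3,T)[:2] for p in [(241,279),(430,279)]])
e=H[1]-H[0]; print(H,np.linalg.norm(e)," (52.3)",np.degrees(np.arctan2(e[1],e[0]))%90,"x-axis")
n=np.array([-e[1],e[0]])/np.linalg.norm(e); t=H.mean(0)
print("centre",t-26.16*n,t+26.16*n,T[:2,3])
```

```text
cap [571.66575205 -65.38148101 189.63447275]
[[587.96591968 -31.95623331]
 [605.62505286 -80.91719244]] 52.04825168460699  (52.3) 19.833250645078138 x-axis
centre [572.18719205 -65.31237937] [621.40378049 -47.56104638] [573.69169905 -64.55489305]
```

```bash
python3 -m jog '[[[0.5,-1,-10],[0,0,0],20],[[0,0,-14],[0,0,0],20],[[0,0,-6],[0,0,0],20],[[0,0,-2],[0,0,0],20],[[0,0,-2],[0,0,0],20],[[0,0,-2],[0,0,0],20],[[0,0,0],[0,0,0],20]]'; python3 -m jog '[[[0,0,-1],[0,0,0],20],[[0,0,-1],[0,0,0],20],[[0,0,-1],[0,0,0],20],[[0,0,0],[0,0,0],20]]'
```

```text
t: 7.45
ee_pos: [574.6, -67.1, 124.4]
tool_rot: [3.095, 0.538, 0.0]
wrist_force: [-1.0, -1.0, -3.0]
width: 0.411
grasp_force: 61.3
t: 7.95
ee_pos: [574.4, -67.1, 121.2]
tool_rot: [-3.095, -0.538, 0.0]
wrist_force: [0.2, -0.1, -4.1]
width: 0.408
grasp_force: 61.3
```

```bash
python3 -m jog '[[[0,0,-1],[0,0,0],20],[[0,0,-1],[0,0,0],20],[[0,0,-1],[0,0,0],20],[[0,0,0],[0,0,0],20]]'; python3 -m jog '[[[0,0,-1],[0,0,0],20],[[0,0,-1],[0,0,0],20],[[0,0,-1],[0,0,0],20],[[0,0,0],[0,0,0],20],[[0,0,0],[0,0,0],20]]'
```

```text
t: 8.45
ee_pos: [574.0, -66.7, 117.9]
tool_rot: [-3.094, -0.537, 0.002]
wrist_force: [-1.7, 2.0, -2.4]
width: 0.413
grasp_force: 61.5
t: 9.07
ee_pos: [574.1, -66.7, 115.0]
tool_rot: [-3.094, -0.538, 0.001]
wrist_force: [-3.3, 4.4, -1.6]
width: 0.408
grasp_force: 61.5
```

```bash
python3 -m jog '[[[-0.4,0.5,0],[0,0,0],20],[[0,0,0],[0,0,0],20],[[0,0,0],[0,0,0],20]]'; python3 -m jog '[[[0,0,-1],[0,0,0],20],[[0,0,-1],[0,0,0],20],[[0,0,0],[0,0,0],20],[[0,0,0],[0,0,0],20]]'
```

```text
t: 9.45
ee_pos: [574.0, -66.7, 115.0]
tool_rot: [3.095, 0.538, -0.0]
wrist_force: [-1.8, 2.6, -3.8]
width: 0.41
grasp_force: 61.3
t: 9.95
ee_pos: [574.1, -66.6, 113.4]
tool_rot: [3.095, 0.538, 0.0]
wrist_force: [-2.5, 3.1, -0.6]
width: 0.414
grasp_force: 61.7
```

```bash
python3 -m jog '[[[-0.4,0.5,0],[0,0,0],20],[[0,0,-1],[0,0,0],20],[[0,0,0],[0,0,0],20],[[0,0,0],[0,0,0],20]]'; python3 -m jog '[[[0,0,-1],[0,0,0],20],[[0,0,-1],[0,0,0],20],[[0,0,0],[0,0,0],20],[[0,0,0],[0,0,0],20]]'
```

```text
t: 10.45
ee_pos: [574.0, -66.3, 112.3]
tool_rot: [3.095, 0.537, 0.001]
wrist_force: [-1.8, 1.2, -2.4]
width: 0.414
grasp_force: 61.5
t: 10.95
ee_pos: [573.9, -66.2, 110.2]
tool_rot: [3.095, 0.538, 0.001]
wrist_force: [-0.8, 1.4, -3.9]
width: 0.413
grasp_force: 61.3
```

```bash
python3 -m jog '[[[0,0,-1],[0,0,0],20],[[0,0,-1],[0,0,0],20],[[0,0,0],[0,0,0],20],[[0,0,0],[0,0,0],20]]'
python3 - <<'E'
from h import *
print(arm.get_obs()["wrist_torque"])
E
```

```text
t: 11.45
ee_pos: [573.8, -66.2, 108.3]
tool_rot: [3.095, 0.538, 0.0]
wrist_force: [-1.2, -0.1, -3.3]
width: 0.411
grasp_force: 61.3
[ 0.03843059  0.06309955 -0.00064166]
```

Force stays at the disc's own weight with the underside about 4 mm below the stud tips, so the holes have found the studs. I keep going down.

```bash
python3 -m jog '[[[-0.1,0.1,-1],[0,0,0],20],[[0,0,-1],[0,0,0],20],[[0,0,-1],[0,0,0],20],[[0,0,0],[0,0,0],20],[[0,0,0],[0,0,0],20]]'; python3 -m jog '[[[0,0,-1],[0,0,0],20],[[0,0,-1],[0,0,0],20],[[0,0,-1],[0,0,0],20],[[0,0,0],[0,0,0],20],[[0,0,0],[0,0,0],20]]'
```

```text
t: 12.08
ee_pos: [573.7, -66.0, 105.3]
tool_rot: [3.095, 0.538, 0.0]
wrist_force: [-0.5, -0.1, -3.1]
width: 0.409
grasp_force: 61.3
t: 12.7
ee_pos: [573.6, -66.0, 102.3]
tool_rot: [3.095, 0.538, 0.0]
wrist_force: [0.2, 0.2, -3.8]
width: 0.412
grasp_force: 61.3
```

```bash
python3 -m jog '[[[0,0,-1],[0,0,0],20],[[0,0,-1],[0,0,0],20],[[0,0,0],[0,0,0],20],[[0,0,0],[0,0,0],20]]'; python3 -m jog '[[[0,0,-1],[0,0,0],20],[[0,0,0],[0,0,0],20],[[0,0,0],[0,0,0],20]]'; python3 -m jog '[[[0,0,-1],[0,0,0],20],[[0,0,0],[0,0,0],20],[[0,0,0],[0,0,0],20]]'
```

```text
t: 13.2
ee_pos: [573.7, -66.0, 100.4]
tool_rot: [3.095, 0.538, 0.0]
wrist_force: [-0.4, -0.1, -2.4]
width: 0.412
grasp_force: 61.4
t: 13.58
ee_pos: [573.7, -66.0, 99.7]
tool_rot: [3.095, 0.538, 0.001]
wrist_force: [-0.5, 0.1, 2.3]
width: 0.414
grasp_force: 62.0
t: 13.95
ee_pos: [573.8, -66.0, 98.6]
tool_rot: [3.095, 0.538, 0.001]
wrist_force: [-2.7, 0.5, 3.3]
width: 0.411
grasp_force: 62.2
```

Contact comes at the expected home height, and the spring gives after it. I ease off and let go.

```bash
python3 -m jog '[[[0,0,0.8],[0,0,0],20],[[0,0,0],[0,0,0],20],[[0,0,0],[0,0,0],45],[[0,0,0],[0,0,0],60],[[0,0,0],[0,0,0],85],[[0,0,0],[0,0,0],85],[[0,0,0],[0,0,0],85],[[0,0,0],[0,0,0],85],[[0,0,0],[0,0,0],85]]' 20; python3 -m jog '[[[0,0,5],[0,0,0],85],[[0,0,20],[0,0,0],85],[[0,0,40],[0,0,0],85],[[0,0,30],[0,0,0],85],[[0,0,0],[0,0,0],85],[[0,0,0],[0,0,0],85]]'
python3 - <<'E'
from h import *
T=toolT(); c=eyes.read_camera("wrist"); np.save("w3T.npy",T); print(T.round(3))
f=c["frame"]; s=eyes.read_camera("side")["frame"]
a=cv2.resize(f[90:290,160:360],None,fx=2,fy=2,interpolation=cv2.INTER_CUBIC)
b=cv2.resize(s[200:300,205:305],None,fx=4,fy=4,interpolation=cv2.INTER_CUBIC)
cv2.imwrite("pics/end.png",np.hstack([a,b]))
E
```

```text
t: 15.08
ee_pos: [573.6, -66.0, 99.1]
tool_rot: [3.095, 0.538, 0.0]
wrist_force: [0.3, 0.3, -0.1]
width: 0.995
grasp_force: 0.0
t: 15.82
ee_pos: [573.0, -65.8, 193.4]
tool_rot: [-3.095, -0.538, 0.002]
wrist_force: [0.3, -0.6, -0.3]
width: 0.993
grasp_force: 0.0
[[ 9.41000e-01  3.37000e-01 -1.00000e-03  5.73040e+02]
 [ 3.37000e-01 -9.41000e-01  0.00000e+00 -6.58170e+01]
 [-1.00000e-03 -1.00000e-03 -1.00000e+00  1.93386e+02]
 [ 0.00000e+00  0.00000e+00  0.00000e+00  1.00000e+00]]
```

View pics/end.png

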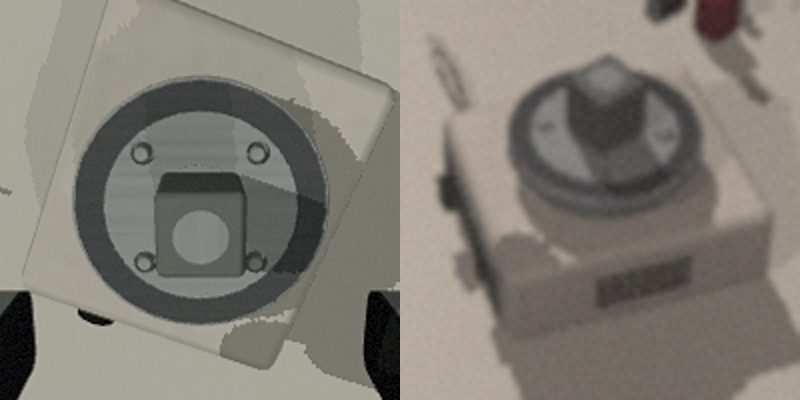

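The stud tips show in all four holes ((142,153), (258,153), (256,261) and (145,261) in the left half), and the disc lies flat and released.

```bash
python3 -c "
from cell import arm
print(arm.sign_off())"
```

```text
the job is handed in; nothing more can be done
None
```

The disc is on the flange with all four studs through its holes, flat and released, and the job is handed in at about 16 s on the robot clock; the net force stayed around 7 N at the readings I took, and no verdict came back.

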